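# Clamp a mailing tube in the packing bench's tube clamp

### The job

Clamp the brown kraft mailing tube in the bench clamp so that its end plugs can be knocked in: roll it off its ledge into the vee without picking it up, and leave it to settle there on its own. Then press the red release button in the lever's grip and, keeping it pressed, swing the lever all the way down onto the tube, and let go so that it latches in its lowest notch. Leave the white tube on its ledge and the other things on the bench where they are.

Things in the scene. Friction and masses are not known exactly. Their poses are not given: they have to be found in the camera images.
- tube_clamp: Bench tube clamp, bolted down. Origin on the bench under the middle of the vee; x along the vee towards the lever's pivot, y across, z up. Trough 140 mm long in x: a 90 degree vee, mouth edges at y = +-36 mm, and level with them a flat ledge on each side to y = +-142 mm, tops 48 mm above the bench, outer lip 8 mm high. A tube rolled past the mouth's edge drops in and centres itself.
- vee_seat (a point): Where the centre of a 60 mm tube lies when seated in the vee: 54 mm above the clamp's origin. Axes as tube_clamp. The lever's blue stand is at x above 100 mm from here, within 32 mm either side of the vee's middle line and up to 170 mm above the bench; the vee is open to both ledges.
- lever_pivot (a point): Centre of the lever's hinge: 155 mm from the clamp's origin along its x, 114 mm above the bench. Axes as tube_clamp; the hinge axis is y. The lever swings in the upright plane over the vee's middle line. It is a steel bar with a black grip 26 mm wide and 28 mm thick, 170 to 285 mm from the pivot.
- lever (a joint): Lever angle, rad. 0: parked, rising from the pivot towards the clamp's -x at 55 degrees above level; grows as it swings down; 0.96: level, at its stop. A pin locks it in notches at 0, 0.54, 0.75 (thicker tubes) and 0.95 (lowest); locked, pushing the grip does nothing. With the button in, 6 to 7 N at the button swings it, about 10 N at the bottom, onto the tube; unlocked it stays where left.
- release_button (a joint): Travel of the red release button, m. 0: out, the latch pin can drop into a notch; 0.007: fully in; the pin is clear of the notches from 0.005. Its spring takes 2.5 N to start and 4 N fully in, less than it takes to swing the lever, so a push square on the button first sinks it and then carries the lever along.
- button_top (a point): Centre of the red button's outer face (moves with it): a block 34 mm long and 18 mm wide on the upper side of the grip, centred 250 mm from the pivot along the lever. Face 12 mm proud of the grip, 26 mm above the lever's centre line when out, 19 mm when fully in. Axes: x along the lever to the pivot, y the hinge axis, z out of the face; pressed along -z.
- foot_pad (a point): Centre of the underside of the clamp's foot : a sprung pad 34 by 40 mm with an orange face, under the lever, 155 mm from the pivot and 38 mm below the lever's centre line. It comes down on the middle of a seated tube and gives way by up to 14 mm, pressing with about 7 N when latched.
- kraft_tube_center (a point): Centre of the brown kraft cardboard mailing tube, 60 mm in diameter, 160 mm long, 80 to 170 g, black open ends; x is its axis, y and z turn as it rolls. It starts on one of the two ledges, centre 78 mm above the bench, parallel to the vee within a few degrees.
- white_tube_center (a point): Centre of the white mailing tube, of the same size, on the other ledge. To be left alone.
- mallet: Rubber mallet lying on the bench, 260 mm long, head 60 mm thick and 90 mm wide. To be left alone.
- end_plug_1: White plastic end plug, 62 mm in diameter, 23 mm high, on the bench; origin under its centre. To be left alone.
- end_plug_2: Another such end plug. To be left alone.
- kraft_tube: The same brown tube; origin and axes as kraft_tube_center.
- foot: The same sprung foot; origin as foot_pad.
There are look-alikes about, which are no part of the job. Of the things that look like the kraft_tube, the smallest one is meant.

How it is judged:
On the way, in this order (a step that is already met when the one before it is completed fails the run):
1. the brown tube lies settled in the vee, untouched by the fingers, with the lever still parked (y of kraft_tube in the frame of vee_seat between -0.004 and 0.004 m and z of kraft_tube in the frame of vee_seat below 0.003 m and angle between the x axis of kraft_tube and the x axis of tube_clamp, either way round below 0.05 rad and linear speed of kraft_tube below 0.02 m/s and contact force between the fingers and kraft_tube below 0.5 N and value of joint lever below 0.1 rad), for 0.3 s.
2. the lever is swung fully down, the tube still seated under it (value of joint lever above 0.935 rad and z of kraft_tube in the frame of vee_seat below 0.003 m), for 0.1 s.
At the end, for the whole second after the job is handed in: Brown tube at rest in the vee (within 4 mm across, 3 mm in height, 40 mm lengthwise of its seat, parallel within 0.05 rad), foot pressing it with over 3 N; lever at rest in its lowest notch (above 0.935 rad), button out (below 1.5 mm); white tube, mallet and plugs within 20 mm of their start (all of step 2 and velocity of joint lever between -0.05 and 0.05 rad/s and value of joint release_button below 0.0015 m and y of kraft_tube in the frame of vee_seat between -0.004 and 0.004 m and z of kraft_tube in the frame of vee_seat above -0.003 m and x of kraft_tube in the frame of vee_seat between -0.04 and 0.04 m and angle between the x axis of kraft_tube and the x axis of tube_clamp, either way round below 0.05 rad and linear speed of kraft_tube below 0.02 m/s and contact force between foot and kraft_tube above 3 N and distance of each of white_tube_center, mallet, end_plug_1, end_plug_2 from where it was at the start of the episode below 0.02 m); the robot touches nothing.
It fails at once if the brown tube is lifted more than 20 mm above where it lies on the ledge (height (world z) of kraft_tube_center above 0.098 m).
It fails at once if the white tube, the mallet or an end plug is moved more than 20 mm (distance of any of white_tube_center, mallet, end_plug_1, end_plug_2 from where it was at the start of the episode above 0.02 m).
It also fails if it takes over 64 s, if anything falls off the work surface, if the arm or the gripper's body presses on something with over 40 N, if the wrist force passes 120 N, or if a joint passes its speed limit or range.

### The arm

A 7-joint arm with a two-finger parallel gripper is mounted at the origin on the work surface. World frame = base frame: x ahead of the robot, y to its left, z up, the work surface at z = 0. Lengths are in m, angles in rad, forces in N, time in s.
With the tool pointing down it reaches from about 0.35 to 0.9 m from the base axis. Payload 7.2 kg.
Tool frame: the origin (TCP) lies midway between the tips of the shut fingers; the grasp point (between the pads) lies arm.pinch_z behind it (arm.pinch_z is the distance from the TCP to the grasp point, in m); z points along the fingers, x is the direction in which the jaws open and shut, and the axes are right-handed (so a half turn about z gives the same grasp; the last joint's range is limited). The gripper opens to 88 mm and grips with 3 to 60 N. Pads are 20 mm wide; open, the fingers measure 115 mm over their backs; the gripper's body (75 mm by 178 mm) begins 61 mm behind the grasp point.
Start: joints at [-1.231, 0.411, -0.013, 1.596, 0.006, 1.134, -0.082], TCP at [0.248, 0.574, 0.186] pointing down, gripper open.
Joint ranges: [-2.95, 2.95], [-0.29, 1.99], [-1.47, 1.44], [0.14, 2.54], [-1.03, 4.17], [0.13, 1.85], [-2.86, 2.86]. Speed limits (rad/s): [2.39, 2.39, 3.01, 3.01, 3.14, 3.14, 3.14].

### API

Orientations are given as a 3x3 rotation matrix whose columns are the frame's x, y, z axes.
In Python, from workcell import arm, claw, ik, monitor, optics, job_done gives the robot as it stands. Calls block until the motion is done:
- arm.move_pose(position, orientation): joint-space move of the TCP to a pose.
- arm.movel(position, vel=0.15, rotation=None): straight line of the TCP; rotation=None keeps the orientation; vel is the mean speed in m/s.
- arm.move_j(angles): joint-space move.
- claw.grip(opening, strength=None): finger opening in m; strength is the grip in N (None keeps the last); returns when the fingers have stopped.
- arm.dwell(seconds).
- ik(position, orientation): joint angles nearest the present ones, or None.
- monitor.get_state(): the state.
- optics.grab_frame(name): name is "side" or "top"; returns the picture (420x560x3 uint8, red, green, blue); there is no depth.
- optics.camera_info(name): a dict with "camera_matrix" (3x3 intrinsics, pixels), "rvec" (rotation vector, rad) and "tvec" (3), from world to camera coordinates, as OpenCV has them. Camera axes: x right, y down, z forward; pixel columns grow to the right and rows downward; lengths in m; the calibration is good to about 2 mm. A picture is of the moment at which its call begins. camera_info takes no time and is no camera call.
A pose or a line that the arm cannot do raises arm.PlanningError and nothing moves.
- job_done(): hands the job in, once; it reports no verdict.
Trained networks look in the newest picture that a camera, given by its name, has taken for a name from the list of things; names that differ only in an ending like _2 or _b are one class to them, and where a whole thing is asked for, a point or a joint stands for the part that bears it (a point fixed in the world has none). Each returns a list of dicts, best first, with "p" (0 to 1); they miss things now and then, are a little off and sometimes report something else, mostly with a low value. They report only what shows in the picture. A call takes as long as a camera call. They do not tell look-alikes from the thing itself.
- optics.boxes_of(camera, target): "xyz" ([x, y, z] in m, in world coordinates, good to about 4 mm: the middle of the surface that is visible of it).
- optics.cut_out(camera, target): "region" (420x560 bool, what is visible of it).
The state is a dict: "time": time; "q": joint angles; "dq": joint speeds; "effort": joint torques, N m; "ee_pos": TCP position; "ee_rot": TCP orientation; "ft_force": force on the tool from outside, world axes, zero at the start; "wrist_torque": the same for the moment, N m; "width": finger opening in m.
Only numpy, scipy, OpenCV 4.12 (cv2) and the standard library are available. Lean on these libraries where they do the work, as an engineer would, in place of code of your own. Each camera call takes 0.05 s, during which the arm holds its last target. There are 200 camera calls.

## Working session

There is one attempt and no reset: what is moved stays moved. The work goes in short steps, each a Python script; the robot and the scene stay as the last script left them, time stands still between calls to the robot, and variables do not carry over. Pictures are saved under pics/ and viewed, about 8 in all and at most 12, crops included, and the job is handed in when it is done.

```bash
mkdir -p pics; cat > h.py <<'E'
import numpy as np, cv2
from workcell import arm, claw, ik, monitor, optics, job_done
def P(c):
    i=optics.camera_info(c); R=cv2.Rodrigues(np.array(i["rvec"],float))[0]; return np.array(i["camera_matrix"],float),R,np.array(i["tvec"],float).reshape(3)
def proj(c,X):
    K,R,t=P(c); p=K@(R@np.array(X,float)+t); return p[:2]/p[2]
def onplane(c,uv,z):
    K,R,t=P(c); d=R.T@np.linalg.inv(K)@np.array([uv[0],uv[1],1.]); o=-R.T@t; return o+d*(z-o[2])/d[2]
def save(c,n):
    im=optics.grab_frame(c); cv2.imwrite(f"pics/{n}.png",im[:,:,::-1]); return im
E
python3 - <<'E'
from h import *
a=save("top","t0");b=save("side","s0")
cv2.imwrite("pics/ts0.png",np.vstack([a,b])[:,:,::-1][:,:])
for c in("top","side"):
    K,R,t=P(c);print(c,-R.T@t)
    for n in("kraft_tube","white_tube_center","tube_clamp","release_button","button_top","lever","foot","mallet","end_plug_1"):
        print(n,[(np.round(d["xyz"],3).tolist(),round(d["p"],2)) for d in optics.boxes_of(c,n)])
print(monitor.get_state()["time"],arm.pinch_z)
E
```

```text
top [ 0.34029521 -0.0079868   1.65586283]
kraft_tube [([0.57, -0.108, 0.103], 0.97), ([0.306, -0.204, 0.078], 0.82), ([0.739, 0.225, 0.081], 0.68)]
white_tube_center [([0.546, 0.051, 0.106], 0.91), ([0.578, -0.026, 0.048], 0.48)]
tube_clamp [([0.572, -0.027, 0.05], 0.74)]
release_button [([0.58, -0.031, 0.343], 0.62)]
button_top []
lever [([0.606, -0.026, 0.257], 0.74)]
foot []
mallet [([0.582, -0.442, 0.039], 0.68)]
end_plug_1 [([0.395, 0.431, 0.019], 0.65), ([0.608, 0.46, 0.02], 0.63)]
side [-0.16719063  1.27724239  1.26609504]
kraft_tube [([0.285, -0.163, 0.07], 0.57)]
white_tube_center []
tube_clamp [([0.679, -0.02, 0.146], 0.62)]
release_button [([0.581, -0.025, 0.335], 0.6)]
button_top [([0.577, -0.023, 0.338], 0.38)]
lever [([0.594, -0.015, 0.263], 0.65)]
foot [([0.586, -0.019, 0.238], 0.42)]
mallet [([0.422, -0.477, 0.019], 0.53), ([0.578, -0.021, 0.335], 0.33)]
end_plug_1 [([0.61, 0.465, 0.026], 0.65)]
1.0 0.0187
```

View pics/t0.png

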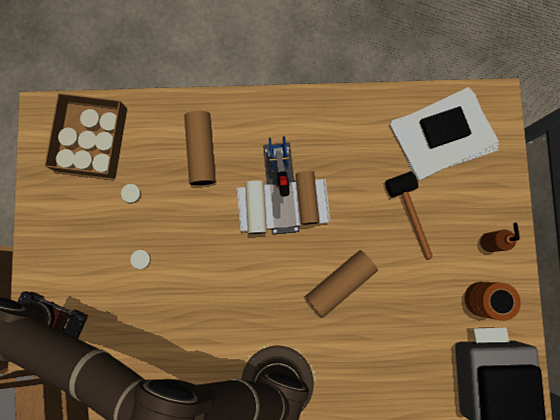

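View pics/s0.png

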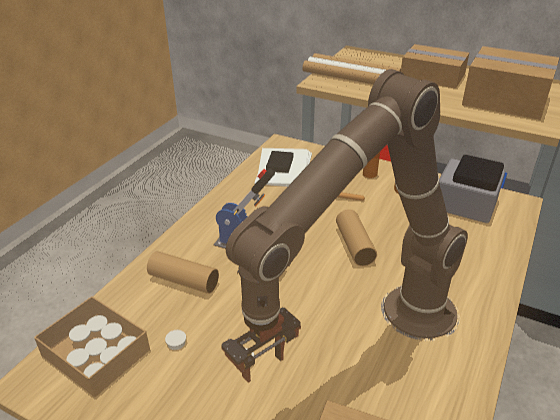

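Top view: the clamp is at about (283,195), with its stand towards world +x. The brown tube is on the right-hand (−y) ledge at (308,197) and the white one on the left at (256,207). The brown tubes at (200,148) and (341,283) are larger look-alikes. In the side view the arm hides the clamp. Next I zoom in to find the clamp's corners.

```bash
python3 - <<'E'
from h import *
im=cv2.imread("pics/t0.png"); c=cv2.resize(im[125:245,225:345],(720,720)[:2],interpolation=cv2.INTER_CUBIC)
cv2.imwrite("pics/c0.png",c[:, :][:600+0] if 0 else cv2.resize(c,(600,600)))
optics.grab_frame("top")
for n in("kraft_tube","white_tube_center","tube_clamp"):
    for d in optics.cut_out("top",n):
        m=d["region"].astype(np.uint8); pts=cv2.findNonZero(m)
        r=cv2.minAreaRect(pts); print(n,d["p"],m.sum(),np.round(cv2.boxPoints(r),1).tolist())
E
```

```text
kraft_tube 0.93 1939 [[183.10000610351562, 111.4000015258789], [210.1999969482422, 109.69999694824219], [214.89999389648438, 183.60000610351562], [187.6999969482422, 185.3000030517578]]
kraft_tube 0.87 2099 [[303.6000061035156, 296.5], [360.29998779296875, 246.8000030517578], [379.29998779296875, 268.5], [322.5, 318.20001220703125]]
kraft_tube 0.76 965 [[293.5, 173.10000610351562], [313.20001220703125, 170.60000610351562], [319.6000061035156, 222.0], [299.8999938964844, 224.5]]
white_tube_center 0.89 1050 [[244.0, 180.0], [265.0, 180.0], [265.0, 233.0], [244.0, 233.0]]
tube_clamp 0.58 3588 [[232.1999969482422, 139.89999389648438], [322.1000061035156, 133.0], [329.5, 229.1999969482422], [239.60000610351562, 236.10000610351562]]
```

View pics/c0.png

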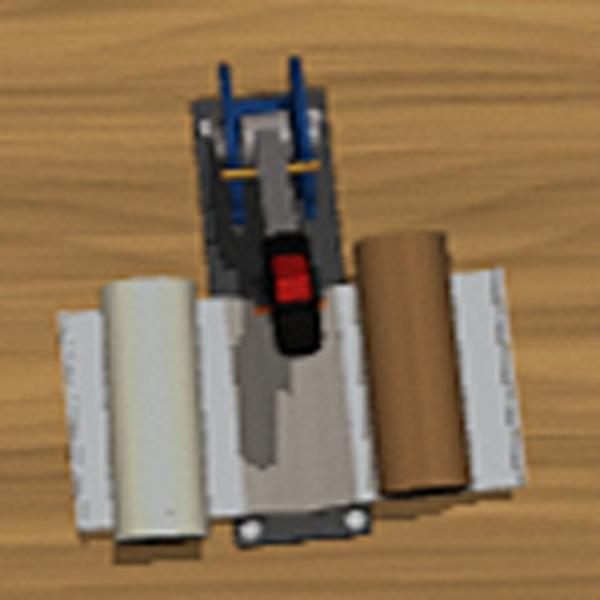

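The crop (5x, offset 225,125) shows the clamp turned a few degrees. Its lip corners are at (58,313), (80,530), (500,268) and (525,488), the yellow hinge axle is centred at (270,170), and the brown tube is the one at right. I fit the clamp pose to these.

```bash
cat >> h.py <<'E'
def up(u,v): return np.array([225+(u+.5)/5-.5,125+(v+.5)/5-.5])
E
python3 - <<'E'
from h import *
from scipy.optimize import least_squares
obs=[((58,313),(.07,.142,.056)),((80,530),(-.07,.142,.056)),((500,268),(.07,-.142,.056)),((525,488),(-.07,-.142,.056)),((270,170),(.155,0,.12))]
def T(p,X): c,s=np.cos(p[2]),np.sin(p[2]); return np.array([p[0]+c*X[0]-s*X[1],p[1]+s*X[0]+c*X[1],X[2]])
f=lambda p:np.concatenate([proj("top",T(p,X))-up(*u) for u,X in obs])
r=least_squares(f,[.57,-.03,0.]);p=r.x;print(p,np.round(r.fun,2))
np.save("clamp.npy",p)
# tube: visible corners in crop; silhouettes ~ z .078
for q in [(355,240),(445,233),(380,492),(468,487)]: 
    w=onplane("top",up(*q),.08);print(w, "clamp", np.round([np.cos(p[2])*(w[0]-p[0])+np.sin(p[2])*(w[1]-p[1]),-np.sin(p[2])*(w[0]-p[0])+np.cos(p[2])*(w[1]-p[1])],4))
th=np.radians(55);
for nm,X in [("btn",(.155-.25*np.cos(th)+.026*np.sin(th)*1, 0,.114+.25*np.sin(th)+.026*np.cos(th)))]:
    w=T(p,X);print(nm,w,[(proj("top",w)-225*0)])
    print("crop",(proj("top",w)-[225,125])*5)
E
```

```text
[ 0.54818376 -0.03352195  0.07110249] [ 0.15  1.23 -0.29  1.49  0.35  1.49  0.33  0.96 -0.52 -5.11]
[ 0.64908736 -0.07628066  0.08      ] clamp [ 0.0976 -0.0498]
[ 0.65194093 -0.13312634  0.08      ] clamp [ 0.0964 -0.1067]
[ 0.48932398 -0.08647562  0.08      ] clamp [-0.0625 -0.0486]
[ 0.49088744 -0.1412769   0.08      ] clamp [-0.0648 -0.1034]
btn [ 0.58100447 -0.03118438  0.333701  ] [array([282.91461702, 179.80609676])]
crop [289.57308508 274.03048382]
```

```bash
cat >> h.py <<'E'
cp=np.load("clamp.npy")
def W(X,p=None):
    p=cp if p is None else p
    c,s=np.cos(p[2]),np.sin(p[2]); return np.array([p[0]+c*X[0]-s*X[1],p[1]+s*X[0]+c*X[1],X[2]])
def Rc(p=None):
    p=cp if p is None else p
    c,s=np.cos(p[2]),np.sin(p[2]); return np.array([[c,-s,0],[s,c,0],[0,0,1.]])
def Rpush(tilt,sg): # jaws along clamp x, tool z leans towards +y
    x=np.array([sg,0,0.]); z=np.array([0,np.sin(tilt),-np.cos(tilt)]); return Rc()@np.column_stack([x,np.cross(z,x),z])
def Rbtn(a,sg,jaw='y'): # tool z=(-sin a,0,-cos a)
    z=np.array([-np.sin(a),0,-np.cos(a)]); x=np.array([0,sg,0.]); 
    if jaw=='x': x=np.cross(x,z)
    return Rc()@np.column_stack([x,np.cross(z,x),z])
E
python3 - <<'E'
from h import *
print(np.round(monitor.get_state()["ee_rot"],2).tolist())
f=lambda q:None if q is None else np.round(q,2).tolist()
for t in(0,.25,.4):
  for sg in(1,-1): print("push",t,sg,f(ik(W((.015,-.15,.07)),Rpush(t,sg))),f(ik(W((.015,-.07,.07)),Rpush(t,sg))))
b=W((.033,0,.334)); e=W((-.095,0,.14))
for jaw in 'yx':
 for a in(0,.3,.5,.7,.96):
  for sg in(1,-1): print("btn",jaw,a,sg,f(ik(b,Rbtn(a,sg,jaw))),f(ik(e,Rbtn(0,sg,jaw))) if a==0 else"")
E
```

```text
[[0.4, 0.92, 0.0], [0.92, -0.4, -0.0], [-0.0, 0.0, -1.0]]
push 0 1 [-0.36, 0.63, 0.85, 1.81, -0.57, 0.97, 0.81] [-0.37, 0.52, 0.64, 1.87, -0.39, 0.88, 0.53]
push 0 -1 [-0.54, 0.86, 1.25, 1.82, -0.9, 1.17, -2.05] [-0.7, 0.82, 1.25, 1.88, -0.88, 1.13, -2.17]
push 0.25 1 [-0.25, 0.78, 0.99, 1.71, -0.87, 1.29, 1.11] [-0.3, 0.64, 0.81, 1.8, -0.75, 1.14, 0.92]
push 0.25 -1 [-0.27, 0.81, 1.04, 1.71, -0.9, 1.31, -2.01] [-0.42, 0.75, 1.04, 1.81, -0.9, 1.25, -2.09]
push 0.4 1 [-0.1, 0.81, 0.89, 1.64, -0.9, 1.41, 1.15] [-0.24, 0.75, 0.89, 1.75, -0.91, 1.33, 1.08]
push 0.4 -1 [-0.16, 0.88, 1.03, 1.65, -0.99, 1.49, -1.92] [-0.31, 0.82, 1.04, 1.76, -1.0, 1.42, -1.99]
btn y 0 1 [-0.43, 0.26, 0.52, 1.5, -0.13, 1.41, 1.74] [-0.49, 0.18, 0.54, 2.07, -0.11, 0.92, 1.75]
btn y 0 -1 [-0.65, 0.3, 0.83, 1.52, -0.22, 1.42, -1.31] [-0.77, 0.22, 0.88, 2.09, -0.21, 0.92, -1.27]
btn y 0.3 1 [-0.27, 0.49, 0.39, 1.21, -0.13, 1.77, 1.74] 
btn y 0.3 -1 [-0.5, 0.57, 0.83, 1.23, -0.31, 1.79, -1.22] 
btn y 0.5 1 None 
btn y 0.5 -1 None 
btn y 0.7 1 None 
btn y 0.7 -1 None 
btn y 0.96 1 None 
btn y 0.96 -1 None 
btn x 0 1 [-0.88, 0.45, 1.27, 1.53, -0.43, 1.48, -2.67] [-1.03, 0.38, 1.29, 2.1, -0.44, 0.98, -2.58]
btn x 0 -1 [-0.58, 0.29, 0.73, 1.51, -0.19, 1.42, 0.23] [-0.6, 0.19, 0.67, 2.08, -0.15, 0.92, 0.22]
btn x 0.3 1 [-0.59, 0.64, 1.04, 1.24, -0.41, 1.82, -2.7] 
btn x 0.3 -1 [-0.39, 0.52, 0.6, 1.22, -0.21, 1.77, 0.25] 
btn x 0.5 1 None 
btn x 0.5 -1 None 
btn x 0.7 1 None 
btn x 0.7 -1 None 
btn x 0.96 1 None 
btn x 0.96 -1 None
```

```bash
python3 - <<'E'
from h import *
arm.movel([0.26,0.45,.5],vel=.3)
R=Rpush(.25,1)
arm.move_pose(W((.015,-.23,.42)),R)
print(monitor.get_state()["time"],monitor.get_state()["ee_pos"])
a=save("side","s1"); 
for n in("kraft_tube","white_tube_center","release_button","button_top","foot","mallet"):
    print(n,[(np.round(d["xyz"],3).tolist(),round(d["p"],2)) for d in optics.boxes_of("side",n)])
cv2.imwrite("pics/s1c.png",cv2.resize(a[130:310,170:370][:,:,::-1],(800,600) if 0 else (660,594),interpolation=cv2.INTER_CUBIC))
for X in [(.07,.142,.056),(-.07,.142,.056),(.07,-.142,.056),(-.07,-.142,.056),(.155,0,.114),(.0333,0,.334)]: print(X,np.round((proj("side",W(X))-[170,130])*3.3))
E
```

```text
5.2833 [ 0.58008018 -0.26063824  0.42013553]
kraft_tube [([0.731, 0.256, 0.067], 0.66), ([0.557, -0.091, 0.097], 0.58)]
white_tube_center [([0.537, 0.072, 0.097], 0.95)]
release_button [([0.578, -0.023, 0.335], 0.62)]
button_top [([0.578, -0.018, 0.337], 0.58)]
foot []
mallet [([0.577, -0.438, 0.028], 0.66)]
(0.07, 0.142, 0.056) [219. 429.]
(-0.07, 0.142, 0.056) [343. 465.]
(0.07, -0.142, 0.056) [332. 279.]
(-0.07, -0.142, 0.056) [446. 308.]
(0.155, 0, 0.114) [205. 289.]
(0.0333, 0, 0.334) [303. 138.]
```

View pics/s1c.png

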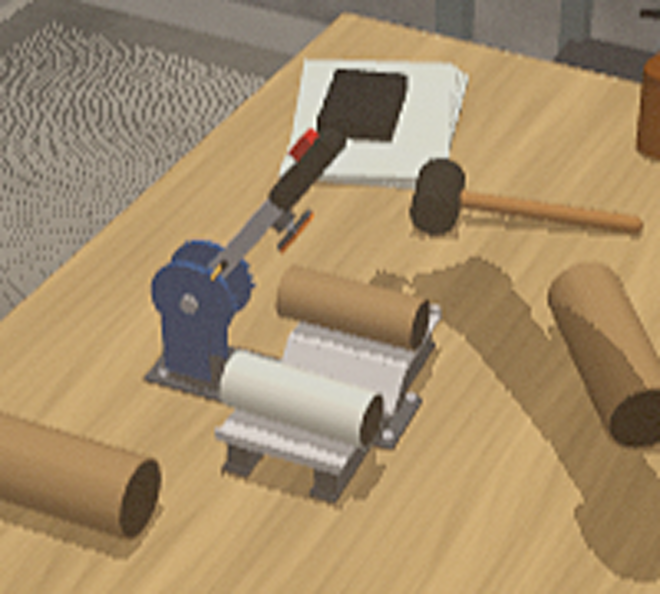

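The crop agrees with the fitted clamp pose to about 2 px at the lips and the button. The brown tube lies on the far (−y) ledge and is free on its outer side. Now I push it.

```bash
python3 - <<'E'
from h import *
arm.movel(W((.013,-.23,.10)),vel=.25)
arm.movel(W((.013,-.155,.068)),vel=.1)
print(monitor.get_state()["ft_force"])
for y in(-.11,-.09,-.078,-.068):
    arm.movel(W((.013,y,.068)),vel=.03); s=monitor.get_state(); print(y,round(s["time"],2),np.round(s["ft_force"],1))
arm.movel(W((.013,-.15,.072)),vel=.12)
arm.movel(W((.013,-.2,.25)),vel=.25)
s=monitor.get_state();print(s["time"])
b=save("top","t2");a=save("side","s2")
f=lambda im,r0,c0:cv2.resize(im[r0:r0+120,c0:c0+130][:,:,::-1],(520,480),interpolation=cv2.INTER_CUBIC)
cv2.imwrite("pics/v2.png",cv2.resize(np.hstack([f(a,190,210),f(b,130,220)]),(800,369)))
for c in("top","side"):print([(np.round(d["xyz"],3).tolist(),round(d["p"],2)) for d in optics.boxes_of(c,"kraft_tube")])
print(W((0,0,.084)))
E
```

```text
[-0.70474637 -0.07878222  0.01733827]
-0.11 9.68 [0.4 0.2 0.1]
-0.09 10.5 [0.5 0.  0.6]
-0.078 11.05 [-2.5 -0.8 10.9]
-0.068 11.53 [-5.5 -2.9 19.7]
13.2583
[([0.572, -0.125, 0.102], 0.94), ([0.743, 0.225, 0.081], 0.94)]
[([0.728, 0.255, 0.068], 0.85), ([0.558, -0.107, 0.092], 0.82), ([0.284, -0.163, 0.072], 0.57)]
[ 0.54818376 -0.03352195  0.084     ]
```

View pics/v2.png

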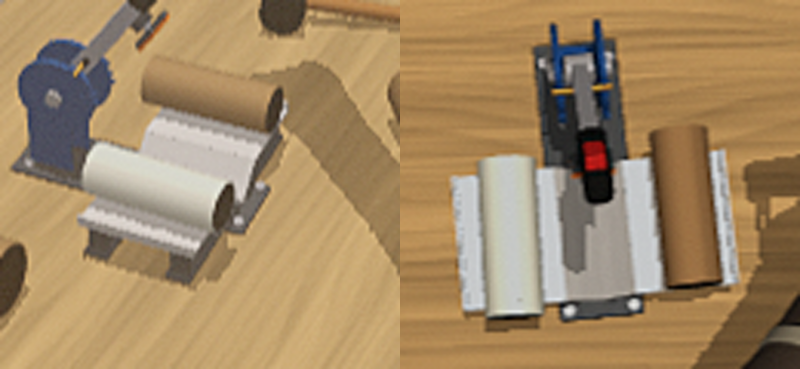

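The tube has not dropped in. It now lies further out, and the tool felt about 20 N upward. I look at the fingers from close by at the push height.

```bash
python3 - <<'E'
from h import *
print(np.round(monitor.get_state()["ft_force"],1))
arm.movel(W((.013,-.18,.10)),vel=.25)
arm.movel(W((.013,-.165,.068)),vel=.1)
s=monitor.get_state();print(s["time"],s["ee_pos"],W((.013,-.165,.068)),s["width"],np.round(s["ft_force"],1))
b=save("top","t3");a=save("side","s3")
print("tcp px",proj("side",s["ee_pos"]),proj("top",s["ee_pos"]))
f=lambda im,r0,c0:cv2.resize(im[r0:r0+130,c0:c0+130][:,:,::-1],(400,400),interpolation=cv2.INTER_CUBIC)
cv2.imwrite("pics/v3.png",np.hstack([f(a,150,230),f(b,130,240)]))
E
```

```text
[-0.4 -0.3  0.6]
14.7167 [ 0.57316412 -0.19740507  0.06852724] [ 0.57287294 -0.19718149  0.068     ] 0.08806636638634888 [-0.8 -0.   0.2]
tcp px [286.76710411 211.91383884] [334.66981334 195.87579141]
```

View pics/v3.png

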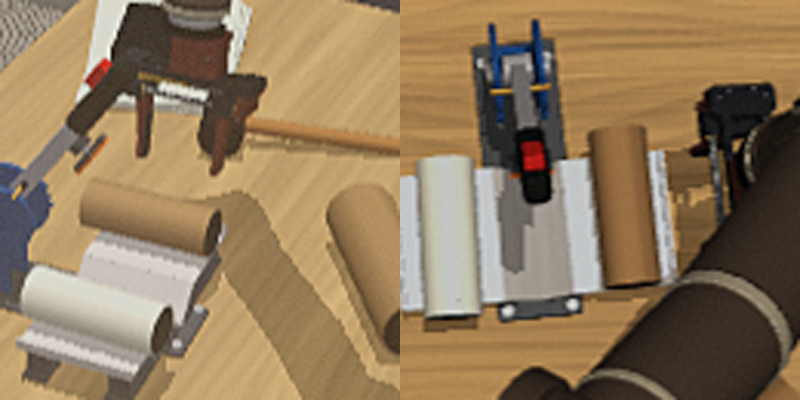

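The side view shows the open fingertips (crop (140,155) and (218,170)) well above the projected TCP at (175,190). Opening the jaws draws the tips back, so they rode over the tube. I work out by how much, and what a narrower opening gives.

```bash
python3 - <<'E'
from h import *
s=monitor.get_state();R=s["ee_rot"]
tips=np.array([[140,155],[218,170]])*130/400+[230,150]
for d in(0,.01,.02,.03,.04):
    print(d,[np.round(proj("side",s["ee_pos"]+R@[x,0,-d]),1) for x in(.05,-.05)],tips.tolist())
arm.movel(W((.013,-.2,.11)),vel=.25)
claw.grip(0.0)
arm.movel(W((.013,-.165,.068)),vel=.1)
s=monitor.get_state();print(s["time"],s["width"],s["ft_force"])
a=save("side","s4");print("tcp",(proj("side",s["ee_pos"])-[230,150])*400/130)
b=save("top","t4")
f=lambda im,r0,c0:cv2.resize(im[r0:r0+130,c0:c0+130][:,:,::-1],(400,400),interpolation=cv2.INTER_CUBIC)
cv2.imwrite("pics/v4.png",np.hstack([f(a,150,230),f(b,130,240)]))
E
```

```text
0 [array([274.6, 208.7]), array([299.2, 214.9])] [[275.5, 200.375], [300.85, 205.25]]
0.01 [array([274.9, 206.3]), array([299.5, 212.4])] [[275.5, 200.375], [300.85, 205.25]]
0.02 [array([275.1, 203.8]), array([299.7, 209.9])] [[275.5, 200.375], [300.85, 205.25]]
0.03 [array([275.3, 201.4]), array([300. , 207.4])] [[275.5, 200.375], [300.85, 205.25]]
0.04 [array([275.6, 198.9]), array([300.3, 205. ])] [[275.5, 200.375], [300.85, 205.25]]
17.225 0.00018567761552325637 [-0.41116001 -0.73699786  0.89726801]
tcp [174.8443844  190.61038459]
```

View pics/v4.png

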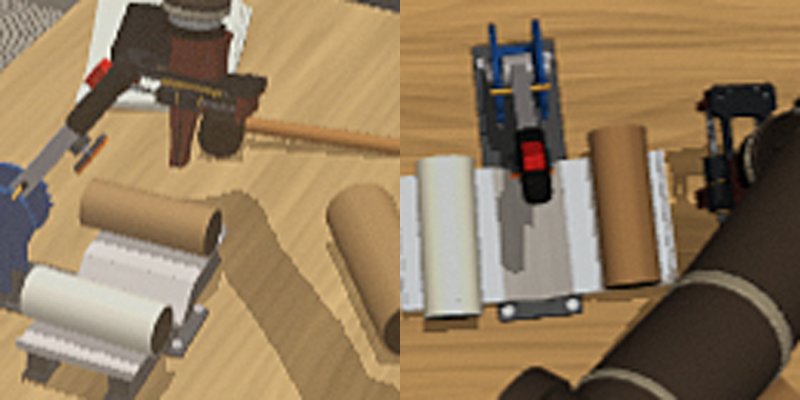

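Even with the jaws shut, the tip shows at (180,165) against a predicted (175,190). So the real tips seem to sit about 30 mm behind the reported TCP. That matches the fingers pressing on top of the tube. I confirm it by touching the bench.

```bash
python3 - <<'E'
from h import *
print("s0 tcp",proj("side",[.248,.574,.186]),"top",proj("top",[.248,.574,.186]))
arm.movel(W((.013,-.2,.05)),vel=.25)
for z in np.arange(.045,-.05,-.005):
    try: arm.movel(W((.013,-.2,z)),vel=.08)
    except arm.PlanningError as e: print("plan",z,e);break
    s=monitor.get_state(); 
    if s["ft_force"][2]>3: print(z,s["ee_pos"],np.round(s["ft_force"],1));break
else: print("none",s["ee_pos"],s["ft_force"])
print(s["time"])
arm.movel(W((.013,-.2,.06)),vel=.2)
E
```

```text
s0 tcp [262.75918823 377.30400365] top [ 72.7254632 310.6725309]
-0.03499999999999996 [ 0.57602509 -0.23244153 -0.03314031] [-2.6  0.1 15.1]
21.8833
```

The touch confirms it: the real tips are about 35 mm behind the reported TCP along the tool axis, and the side-view pixels fit 35 mm to within 1 px. I correct for that and push again.

```bash
cat >> h.py <<'E'
D=.035
def tip(X,R,vel): arm.movel(W(X)+R[:,2]*D,vel=vel,rotation=R)
E
python3 - <<'E'
from h import *
R=Rpush(.25,1)
tip((.013,-.18,.11),R,.2); claw.grip(.088)
tip((.013,-.165,.068),R,.15)
for y in(-.13,-.10,-.085,-.077,-.068):
    tip((.013,y,.068),R,.04); s=monitor.get_state(); print(y,round(s["time"],2),np.round(s["ft_force"],1))
    if np.linalg.norm(s["ft_force"])>8: break
tip((.013,-.16,.075),R,.15)
tip((.013,-.2,.25),R,.3)
s=monitor.get_state();print(s["time"])
b=save("top","t5");a=save("side","s5")
f=lambda im,r0,c0:cv2.resize(im[r0:r0+130,c0:c0+130][:,:,::-1],(400,400),interpolation=cv2.INTER_CUBIC)
cv2.imwrite("pics/v5.png",np.hstack([f(a,180,210),f(b,130,220)]))
for c in("top","side"):print([(np.round(d["xyz"],3).tolist(),round(d["p"],2)) for d in optics.boxes_of(c,"kraft_tube")])
E
```

```text
-0.13 25.68 [-0.1 -0.4 -0.6]
-0.1 26.57 [ 0.9 -0.1 -0. ]
-0.085 27.1 [-0.7  0.1 -0.2]
-0.077 27.45 [-0.1 -0.4 -0.2]
-0.068 27.82 [ 0.   0.5 -0.4]
29.3417
[([0.738, 0.225, 0.08], 0.87), ([0.544, -0.032, 0.077], 0.78), ([0.577, -0.046, 0.049], 0.74), ([0.33, -0.293, 0.066], 0.37)]
[([0.728, 0.254, 0.068], 0.89), ([0.283, -0.164, 0.069], 0.74), ([0.543, -0.023, 0.08], 0.71)]
```

View pics/v5.png

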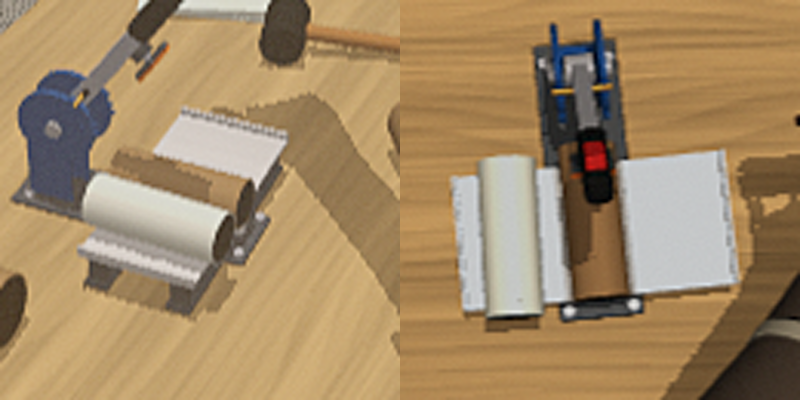

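The brown tube is seated in the vee: crop right (595,225), with the networks giving y ≈ −0.032 and −0.023 against the vee's −0.033. The lever is still parked and the white tube is unmoved. Now the lever; first I check that the path is reachable.

```bash
cat >> h.py <<'E'
A0=.3
def btn(th,h,a0=A0):
    phi=np.radians(55)-th; a=a0*phi/.96; d=phi-a
    l=np.array([np.cos(a),0,-np.sin(a)]); n=np.array([np.sin(phi),0,np.cos(phi)])
    X=np.array([.155-.25*np.cos(phi),0,.114+.25*np.sin(phi)])+h*n+.01*np.clip(d/.2,-1,1)*l
    R=Rbtn(a,1); return W(X)+R[:,2]*D,R
E
python3 - <<'E'
from h import *
R=Rpush(.25,1)
for a0 in(.2,.3,.4): print(a0,[ik(*btn(th,h,a0)) is not None for th,h in((0,.08),(0,.026),(.2,.017),(.4,.017),(.6,.017),(.8,.017),(.962,.017),(.962,.08))])
tip((.013,-.25,.5),R,.4); claw.grip(0.)
p,Rb=btn(0,.08)
arm.move_pose(p+[0,0,.06],Rb); arm.movel(p,vel=.2)
arm.movel(btn(0,.032)[0],vel=.1)
s=monitor.get_state();print(s["time"],p,s["ee_pos"],np.round(s["ft_force"],1))
a=save("side","s6");b=save("top","t6")
f=lambda im,r0,c0:cv2.resize(im[r0:r0+120,c0:c0+120][:,:,::-1],(400,400),interpolation=cv2.INTER_CUBIC)
cv2.imwrite("pics/v6.png",np.hstack([f(a,110,200),f(b,120,220)]))
E
```

```text
0.2 [True, True, True, True, True, True, True, True]
0.3 [True, True, True, True, True, True, True, True]
0.4 [False, True, True, True, True, True, True, True]Traceback (most recent call last):
  File "<stdin>", line 4, in <module>
  File "h.py", line 26, in tip
    def tip(X,R,vel): arm.movel(W(X)+R[:,2]*D,vel=vel,rotation=R)
                      ~~~~~~~~~^^^^^^^^^^^^^^^^^^^^^^^^^^^^^^^^^^
workcell.PlanningError: the arm cannot follow that straight line within its joint ranges
```

```bash
python3 - <<'E'
from h import *
arm.movel(W((.013,-.23,.42)),vel=.4); claw.grip(0.)
p,Rb=btn(0,.08)
arm.move_pose(p+[0,0,.06],Rb); arm.movel(p,vel=.2)
arm.movel(btn(0,.032)[0],vel=.1)
s=monitor.get_state();print(s["time"],btn(0,.032)[0],s["ee_pos"],np.round(s["ft_force"],1))
a=save("side","s6");b=save("top","t6")
f=lambda im,r0,c0:cv2.resize(im[r0:r0+120,c0:c0+120][:,:,::-1],(400,400),interpolation=cv2.INTER_CUBIC)
cv2.imwrite("pics/v6.png",np.hstack([f(a,110,200),f(b,120,220)]))
E
```

```text
Traceback (most recent call last):
workcell.PlanningError: the arm cannot take that pose within its joint ranges
```

```bash
python3 - <<'E'
from h import *
p,Rb=btn(0,.08); Rv=Rbtn(.05,1)
tp=p-Rb[:,2]*D
arm.move_pose(tp+[0,0,.04]+Rv[:,2]*D,Rv); arm.movel(p,vel=.2,rotation=Rb)
arm.movel(btn(0,.032)[0],vel=.1)
s=monitor.get_state();print(s["time"],btn(0,.032)[0],s["ee_pos"],np.round(s["ft_force"],1))
a=save("side","s6");b=save("top","t6")
f=lambda im,r0,c0:cv2.resize(im[r0:r0+120,c0:c0+120][:,:,::-1],(400,400),interpolation=cv2.INTER_CUBIC)
cv2.imwrite("pics/v6.png",np.hstack([f(a,110,200),f(b,120,220)]))
E
```

```text
33.6 [ 0.5851199  -0.03089127  0.30075046] [ 0.58549415 -0.03118351  0.30272603] [ 0.2 -1.   0.2]
```

View pics/v6.png

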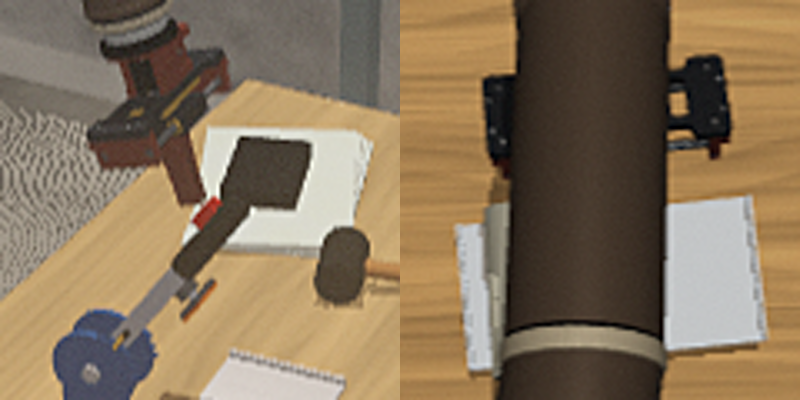

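The fingertip is at crop (192,205), just off the red button face at (207,212), with no contact force yet. Now I press and follow the arc, watching the force.

```bash
python3 - <<'E'
from h import *
def L(k):
    s=monitor.get_state(); print(k,round(s["time"],2),np.round(s["ft_force"],1),np.round(s["ee_pos"],3)); return np.linalg.norm(s["ft_force"])
for h in(.026,.022,.019,.017):
    arm.movel(btn(0,h)[0],vel=.04); L(("h",h))
for th in(.08,.16,.24,.36):
    p,R=btn(th,.017); arm.movel(p,vel=.07,rotation=R); f=L(th)
    if f>30 or (th>.1 and f<3): print("stop");break
save("side","s7")
E
```

```text
('h', 0.026) 34.0 [ 1.6 -0.6  3. ] [ 0.581 -0.031  0.298]
('h', 0.022) 34.25 [ 1.8 -0.4  3.5] [ 0.577 -0.031  0.295]
('h', 0.019) 34.5 [ 1.6 -0.4  4.1] [ 0.574 -0.032  0.293]
('h', 0.017) 34.75 [1.3 0.1 4.8] [ 0.573 -0.032  0.292]
0.08 35.17 [ 4.4 -0.9  2.4] [ 0.557 -0.033  0.281]
0.16 35.6 [ 3.9 -0.   1.9] [ 0.543 -0.034  0.269]
0.24 36.02 [ 3.8 -0.3  2.2] [ 0.529 -0.035  0.256]
0.36 36.59 [ 2.  -0.4  4. ] [ 0.51  -0.036  0.233]
```

The force is steady at about 4.5–5 N and never climbs as it would against a locked lever, so the lever is moving. I carry on.

```bash
python3 - <<'E'
from h import *
def L(k):
    s=monitor.get_state(); print(k,round(s["time"],2),np.round(s["ft_force"],1),np.round(s["ee_pos"],3)); return np.linalg.norm(s["ft_force"])
for th in(.48,.6,.72,.84,.93,.962):
    p,R=btn(th,.017); arm.movel(p,vel=.07,rotation=R); f=L(th)
    if f>30 or f<2: print("stop");break
else:
    for h in(.015,.013,.011):
        if f>20: break
        arm.movel(btn(.962,h)[0],vel=.03); f=L(("h",h))
a=save("side","s8")
cv2.imwrite("pics/v8.png",cv2.resize(a[130:310,170:370][:,:,::-1],(660,594),interpolation=cv2.INTER_CUBIC))
E
```

```text
0.48 37.21 [2.4 0.8 3.5] [ 0.494 -0.037  0.209]
0.6 37.77 [ 1.6 -0.3  3.6] [ 0.481 -0.038  0.182]
0.72 38.35 [1.1 0.7 4.1] [ 0.47  -0.039  0.155]
0.84 38.93 [ 1.1 -0.8  3.4] [ 0.46  -0.04   0.126]
0.93 39.41 [ 2.7 -0.1  2.9] [ 0.456 -0.04   0.104]
0.962 39.67 [3.1 0.9 3.8] [ 0.454 -0.04   0.096]
('h', 0.015) 39.92 [-3.3  0.1 25.1] [ 0.454 -0.04   0.095]
```

View pics/v8.png

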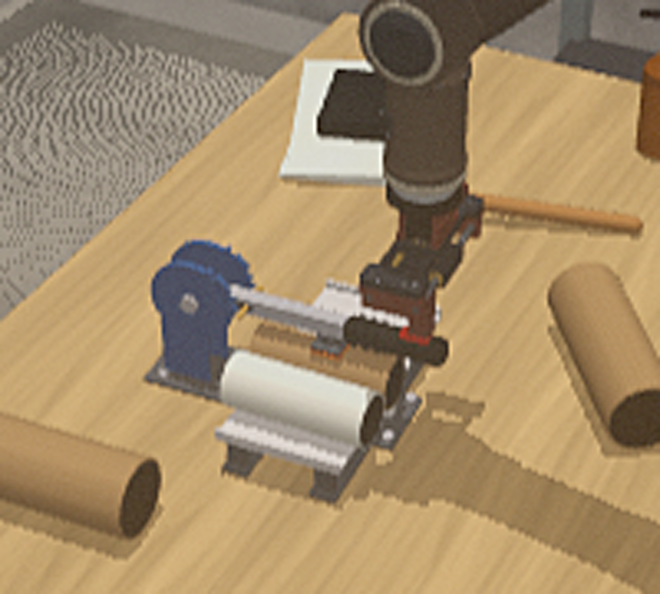

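The lever is level on the tube and the force jumped to 25 N, so it is at its stop. I let go straight up and check.

```bash
python3 - <<'E'
from h import *
arm.dwell(.2)
p=np.array(monitor.get_state()["ee_pos"])
arm.movel(p+[0,0,.012],vel=.03); arm.movel(p+[0,0,.15],vel=.2)
arm.movel(p+[-.08,0.0,.25],vel=.25)
s=monitor.get_state();print(s["time"],np.round(s["ft_force"],1))
a=save("side","s9");b=save("top","t9")
f=lambda im,r0,c0:cv2.resize(im[r0:r0+130,c0:c0+130][:,:,::-1],(400,400),interpolation=cv2.INTER_CUBIC)
cv2.imwrite("pics/v9.png",np.hstack([f(a,190,205),f(b,130,220)]))
for n in("button_top","release_button","kraft_tube","white_tube_center","mallet","end_plug_1"):
    for c in("top","side"): print(n,c,[(np.round(d["xyz"],3).tolist(),round(d["p"],2)) for d in optics.boxes_of(c,n)])
for th,h in((.95,.026),(.95,.019),(.75,.026)):
    phi=np.radians(55)-th; X=W((.155-.25*np.cos(phi)+h*np.sin(phi),0,.114+.25*np.sin(phi)+h*np.cos(phi)));print(th,h,np.round(X,3),(proj("side",X)-[205,190])*400/130)
E
```

```text
42.2917 [-0.2  0.3 -1.2]
button_top top []
button_top side [([0.456, -0.03, 0.139], 0.59)]
release_button top []
release_button side [([0.598, -0.003, 0.056], 0.65)]
kraft_tube top [([0.32, -0.222, 0.08], 0.66), ([0.578, -0.021, 0.073], 0.61), ([0.742, 0.224, 0.084], 0.58)]
kraft_tube side [([0.728, 0.255, 0.07], 0.98), ([0.537, -0.022, 0.078], 0.89), ([0.283, -0.165, 0.069], 0.85), ([0.593, -0.003, 0.055], 0.26)]
white_tube_center top [([0.544, 0.053, 0.104], 0.93)]
white_tube_center side [([0.538, 0.071, 0.095], 0.67), ([0.462, -0.031, 0.137], 0.27)]
mallet top [([0.585, -0.439, 0.037], 0.82), ([0.579, -0.022, 0.074], 0.51)]
mallet side [([0.576, -0.435, 0.029], 0.82)]
end_plug_1 top [([0.391, 0.432, 0.018], 0.81), ([0.611, 0.463, 0.02], 0.5)]
end_plug_1 side [([0.607, 0.466, 0.029], 0.8), ([0.386, 0.434, 0.024], 0.68)]
0.95 0.026 [ 0.454 -0.04   0.142] [284.30415274 116.753196  ]
0.95 0.019 [ 0.454 -0.04   0.135] [284.26498571 121.7922456 ]
0.75 0.026 [ 0.464 -0.039  0.192] [275.89884601  78.62757893]
```

View pics/v9.png

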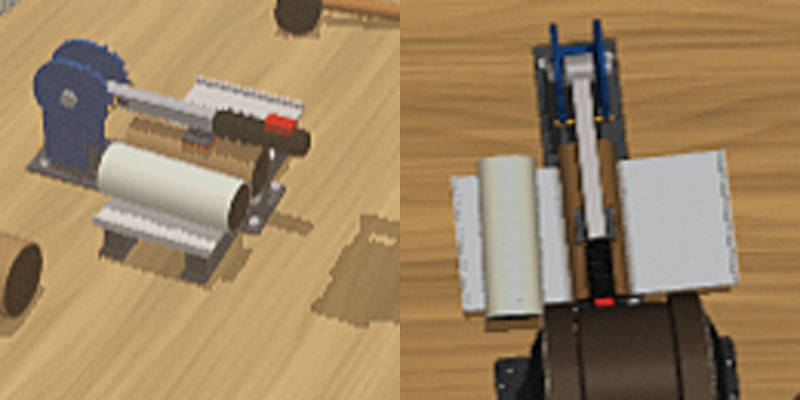

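Button face at crop (282,120), against a predicted (284,117) when latched and out. The lever is level, the foot is on the brown tube, and the other objects read at their starting positions. I hand in.

```bash
python3 -c "
from h import *
job_done()"
```

```text
the job is handed in; nothing more can be done
```

The brown tube is clamped: it sits in the vee with the lever swung fully down on it, and I handed the job in at about 42 s. The hand-in gives no verdict.

**What went wrong first:** My first push rode over the tube instead of moving it. It pressed down with about 20 N and rolled the tube roughly 17 mm outwards on its ledge. A touch on the bench showed that the real fingertips sit about 35 mm behind the reported TCP. With that corrected, a second push with both fingers rolled the tube into the vee with hardly any force.

**Lever:** I pressed the button with the shut fingers and followed the lever's arc at about 4–5 N, a little under the stated 6–7 N. The force rose to 25 N at the stop, and then I released straight up.

**Last checks:**
- **Lever and button:** the lever looks level. The button face showed about 4 mm from where it should be when latched and out (height 0.139 m against 0.142 m expected, 0.135 m if still pressed in).
- **Brown tube:** the pictures show it in the vee with the foot on it. The position readings came out up to about 12 mm across from the vee's middle line. The lever half hid the tube in the top view, and the side camera reads high across the vee.
- **Other things:** the white tube, mallet and end plugs read within 5 mm or so of where they started.
- **Not checked:** I did not tug the lever to prove the latch, and I could not measure the foot's pressing force or the button's exact travel.

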